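# Stand the boxed perfume up on the display base

## Task

Three closed white paperboard cartons with a brown band lie flat on the blending table. Take the flat oblong one (neither the small square one nor the long slim stick-shaped one) and stand it up tall, on one of its two short thin edges, in the middle of the square dark wooden display base. Leave the other two cartons lying where they are.

Things in the scene. Friction and masses are not known exactly. Their poses are not given: they have to be found in the camera images.
- carton: The carton to stand up: rigid closed white paperboard box with a brown band, 96 x 58 x 26 mm, about 0.12 kg. Origin at its middle; x along the 96 mm length, y along the 58 mm width, z through the thickness. It starts flat on the table (z up), its length within 25 degrees of straight ahead of the robot. Standing, its x axis is vertical (either end up). Grip it across the 58 mm width.
- base: The display base: a plain square slab of dark wood, 130 x 130 mm and 14 mm thick, fixed to the table. Origin at the centre of its underside at table height; z up, x and y along its sides; its top is 14 mm above the origin. The carton may face any way on it.
- square_carton: Bystander: a small square carton of the same look, 60 x 60 x 26 mm, lying flat on the table. Origin at its middle, z through the thickness. To be left alone.
- slim_carton: Bystander: a long slim stick-shaped carton of the same look, 130 x 32 x 32 mm, lying on the table. Origin at its middle, x along its length. To be left alone.
Not all that is in view belongs to the job. What is shaped like the carton but pink is not meant.

How it is judged:
At the end, for the whole second after the job is handed in: The oblong carton stands at rest on one of its short thin edges on the dark wooden base, its length within 10 degrees of vertical and its middle within 25 mm of the middle of the base; the square and the slim carton are within 30 mm of where they started (angle between the x axis of carton and the z axis of base, either way round below 0.17 rad and horizontal distance between carton and base below 0.025 m and z of carton in the frame of base between 0.056 and 0.068 m and linear speed of carton below 0.02 m/s and distance of each of square_carton, slim_carton from where it was at the start of the episode below 0.03 m); the robot touches nothing.
It fails at once if the square carton is pushed or carried away (more than 30 mm) (distance of square_carton from where it was at the start of the episode above 0.03 m).
It fails at once if the slim carton is pushed or carried away (more than 30 mm) (distance of slim_carton from where it was at the start of the episode above 0.03 m).
It also fails if it takes over 45 s, if anything falls off the work surface, if the arm or the gripper's body presses on something with over 40 N, if the wrist force passes 120 N, or if a joint passes its speed limit or range.

## Robot

A 6-joint arm with a two-finger parallel gripper is mounted at the origin on the work surface. World frame = base frame: x ahead of the robot, y to its left, z up, the work surface at z = 0. Lengths are in m, angles in rad, forces in N, time in s.
With the tool pointing down it reaches from about 0.275 to 0.725 m from the base axis. Payload 15.9 kg.
Tool frame: the origin (TCP) lies midway between the tips of the shut fingers; the grasp point (between the pads) lies 19 mm behind it; z points along the fingers, x is the direction in which the jaws open and shut, and the axes are right-handed (so a half turn about z gives the same grasp; the last joint's range is limited). The gripper opens to 85 mm and grips with 20 to 120 N. Pads are 22 mm wide; open, the fingers measure 114 mm over their backs; the gripper's body (76 mm by 85 mm) begins 54 mm behind the grasp point. The pads swing forward as they close: fully open they stand 13 mm farther back than shut.
Start: joints at [1.193, 0.213, -0.034, 1.323, 0, 1.571], TCP at [0.184, 0.465, 0.231] pointing down, gripper open.
Joint ranges: [-2.98, 2.98], [-0.74, 1.72], [-1.14, 1.35], [-2.1, 2.04], [-1.57, 1.44], [-3.14, 3.14]. Speed limits (rad/s): [1.89, 1.89, 2.39, 2.57, 3.14, 3.14].

## Interface

Orientations are given as a unit quaternion [w, x, y, z].
In Python, from bench import robot gives the robot as it stands.
- The arm moves only by the tool carry_out, never from a script. Its argument "series" is a list of rows, each an object with "hand": the closure, from -1 (fully open) to 1 (shut); "delta_pos": the shift along the tool's x, y, z in mm, a list of three; "angular": the turn, a rotation vector about the tool's x, y, z in degrees, a list of three. In form: [{"hand": hand, "delta_pos": [tx, ty, tz], "angular": [wx, wy, wz]}, ...]. A call has 1 to 8 rows; each row is the pose to reach, as a shift and turn from the pose commanded when the call began, along the tool's axes at that moment; what a row does not reach only later rows make up. A row lasts 1/10 s, in which the tool goes at most 50 mm and 8.59 degrees, less where a joint would pass 70% of its speed; a pose out of reach is approached as far as the arm can. A call with a gripper value outside its range is refused whole. The fingers move at their own pace and stop on an object; "grip_force" is the grip in N (left out, the last holds). Time passes only in rows, so rows that repeat a pose let the fingers close. It gives the time, the measured TCP pose, the force and the opening at its end, in the units of the state.
- robot.get_state(): the state, without advancing time (a new reading comes with each control period).
- robot.get_image(name): name is "scene" or "top" or "wrist"; returns a dict with "color" (400x640x3 uint8, blue, green, red), "z_map" (400x640 float32, m along the optical axis (not along the pixel's ray), 0 where there is no reading), "camera_matrix" (3x3 intrinsics, pixels), "rvec" (rotation vector, rad) and "tvec" (3), from world to camera coordinates, as OpenCV has them. Camera axes: x right, y down, z forward; pixel columns grow to the right and rows downward; lengths in m; the calibration is good to about 2 mm. A picture is of the moment at which its call begins.
- robot.job_done(): hands the job in, once; it reports no verdict.
The state is a dict: "t": time; "q": joint angles; "joint_vel": joint speeds; "tau": joint torques, N m; "tool_pos": TCP position; "tool_rot": TCP orientation; "wrist_force": force on the tool from outside, world axes, zero at the start; "wrist_torque": the same for the moment, N m; "width": finger opening in m.
Only numpy, scipy, OpenCV 4.12 (cv2) and the standard library are available. Lean on these libraries where they do the work, as an engineer would, in place of code of your own. Each camera call takes 0.05 s, during which the arm holds its last target. There are 200 camera calls.

## Working session

There is one attempt and no reset: what is moved stays moved. The work goes in short steps, Python scripts to look and compute and a tool call to move; the robot and the scene stay as the last step left them, time stands still between calls to the robot, and variables do not carry over. Pictures are saved under pics/ and viewed, about 8 in all and at most 12, crops included, and the job is handed in when it is done.

Besides the shell and the picture viewer there is one more tool, called by a JSON object that holds its "method" and its "body", one argument or row to a line. carry_out: Moves the arm, as the interface text tells. Its arguments: {"type":"object","properties":{"series":{"type":"array"},"grip_force":{"type":"number"}},"required":["series"]}

```bash
mkdir -p pics
cat > h.py <<'E'
import numpy as np, cv2
from bench import robot
from scipy.spatial.transform import Rotation as R
def cam(n):
    d=robot.get_image(n); d['R']=cv2.Rodrigues(np.array(d['rvec'],float))[0]; return d
def world(d,u,v,z=None):
    K=np.array(d['camera_matrix']); r=np.linalg.inv(K)@[u,v,1.]
    t=np.array(d['tvec']).ravel(); c=-d['R'].T@t; w=d['R'].T@r
    if z is None:
        return c+w*d['z_map'][int(round(v)),int(round(u))]
    return c+w*(z-c[2])/w[2]
E
python3 - <<'E'
from h import *
s=robot.get_state(); print(s)
d=cam('top'); cv2.imwrite('pics/top1.png',d['color'])
import pickle; pickle.dump(d,open('top1.pkl','wb'))
E
```

```text
{'t': 0.0, 'q': array([ 1.19300857e+00,  2.13367572e-01, -3.50486545e-02,  1.32352832e+00,
       -7.10449203e-06,  1.57079798e+00]), 'joint_vel': array([ 0.00176791,  0.00170816,  0.00195445, -0.00031459,  0.00203264,
        0.00046386]), 'tau': array([ 3.69221787e-03, -6.86161780e+01,  4.87120235e+01,  1.72002712e-02,
        1.40538282e-04, -6.05692844e-05]), 'tool_pos': array([0.18430574, 0.46441581, 0.23081462]), 'tool_rot': array([ 3.25446304e-04,  8.27304723e-01,  5.61753118e-01, -4.72965910e-04]), 'wrist_force': array([ 0.02915555, -0.55316493, -0.68945809]), 'wrist_torque': array([-0.03205906, -0.04522563,  0.01746176]), 'width': 0.0855188360712864}
```

View pics/top1.png

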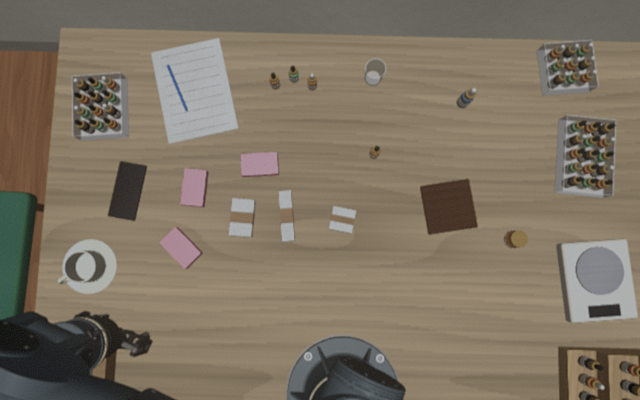

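The top view shows three white banded cartons: A at (242,217), oblong; B at (286,216), long and slim; C at (343,219), small and square. A fits the description. The dark base is at (449,207). The pink boxes, and the black slab at (127,190), are not part of the job. I'll confirm with a crop and measurements.

Run:
```python
from h import *
import pickle; d=pickle.load(open('top1.pkl','rb'))
im=d['color']
cv2.imwrite('pics/c1.png',cv2.resize(im[170:260,210:490],None,fx=2.8,fy=2.8,interpolation=cv2.INTER_CUBIC))
v,u=np.mgrid[0:400,0:640]
K=np.array(d['camera_matrix']);t=np.array(d['tvec']).ravel()
P=np.stack([(u-K[0,2])/K[0,0],(v-K[1,2])/K[1,1],np.ones_like(u)],-1)*d['z_map'][...,None]
W=(P-t)@d['R']
for n,(u0,u1,v0,v1),h in [('A',(225,262,192,244),.015),('B',(272,300,184,248),.018),('C',(325,362,200,240),.015),('base',(412,485,172,242),.007)]:
    w=W[v0:v1,u0:u1].reshape(-1,3); w=w[w[:,2]>h]
    r=cv2.minAreaRect((w[:,:2]*1000).astype(np.float32)); print(n,len(w),np.median(w[:,2]),r,w.mean(0))
for q in [(300,300),(449,207)]: print(world(d,*q))
```

```text
A 866 0.02668326971081532 ((418.5759582519531, 183.746826171875), (250.90365600585938, 100.87255859375), 78.06318664550781) [0.43594964 0.26983194 0.03648717]
B 649 0.03283776581156522 ((415.770263671875, 142.93618774414062), (191.59361267089844, 68.96849822998047), 24.80818748474121) [0.44301968 0.15531948 0.04016575]
C 550 0.0268434259432873 ((401.8681640625, 22.353954315185547), (63.34120559692383, 139.12037658691406), 74.52175903320312) [0.43725784 0.01256553 0.03806107]
base 2499 0.014729934916588682 ((461.0872802734375, -137.39523315429688), (160.52146911621094, 462.2037048339844), 13.973783493041992) [ 0.47959412 -0.2628002   0.02356317]
[ 0.22746552  0.11496661 -0.00203633]
[ 0.47741372 -0.2658992   0.01795252]
```

View pics/c1.png

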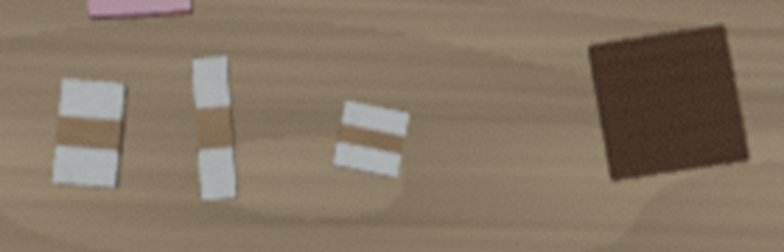

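Confirmed: A is the 96x58 oblong and the other two don't fit. Next I'll work out positions from the crop corners.

```bash
cat >> h.py <<'E'
def pose(G,a,tau,back=.019):
    a=np.radians(a);tau=np.radians(tau); x=np.array([np.cos(a),np.sin(a),0]); f=np.array([np.sin(a),-np.cos(a),0])
    z=np.cos(tau)*np.array([0,0,-1.])+np.sin(tau)*f
    return np.array(G)+back*z, np.stack([x,np.cross(z,x),z],1)
def st():
    s=robot.get_state(); return s, np.array(s['tool_pos']), R.from_quat(np.roll(s['tool_rot'],-1)).as_matrix()
def rel(p0,R0,p,Rt):
    return np.round(R0.T@(p-p0)*1000,1), np.round(np.degrees(R.from_matrix(R0.T@Rt).as_rotvec()),1)
E
python3 - <<'E'
from h import *
import pickle; d=pickle.load(open('top1.pkl','rb'))
def f(cs,z):
    p=np.array([world(d,(c[0]+.5)/2.8-.5+210,(c[1]+.5)/2.8-.5+170,z) for c in cs])*1000
    print(p.mean(0).round(1),[round(float(np.linalg.norm(p[i]-p[i-1])),1) for i in range(4)],'edges deg',[np.degrees(np.arctan2(*(p[i]-p[i-1])[1::-1])).round(1) for i in range(4)]); return p.mean(0)/1000
A=f([(62,79),(125,83),(117,187),(53,183)],.026)
B=f([(589,46),(724,25),(748,159),(612,181)],.014)
S=f([(345,101),(409,113),(399,177),(334,165)],.026)
f([(193,58),(226,56),(236,197),(202,199)],.032)
s,p,Rm=st()
for tau in (0,-25): print(rel(p,Rm,*pose([A[0],A[1],.16],85.5 if 0 else 90,tau)))
E
```

```text
[436.3 271.1  26. ] [96.3, 58.5, 96.2, 58.9] edges deg [np.float64(-2.3), np.float64(-92.1), np.float64(178.0), np.float64(87.9)]
[ 479.8 -265.3   14. ] [127.6, 128.6, 127.0, 128.3] edges deg [np.float64(9.7), np.float64(-79.6), np.float64(-170.4), np.float64(100.7)]
[437.5  10.9  26. ] [60.0, 60.0, 59.8, 60.6] edges deg [np.float64(-8.4), np.float64(-99.2), np.float64(172.2), np.float64(81.0)]
[444.1 155.8  32. ] [130.0, 30.5, 130.1, 31.0] edges deg [np.float64(5.7), np.float64(-85.0), np.float64(-174.1), np.float64(94.9)]
(array([-86.6, 305.5,  89.9]), array([ -0. ,   0.1, -21.6]))
(array([-89.6, 298. ,  88.2]), array([ 24.7,  -4.7, -21.3]))
```

{"method": "carry_out", "body": {
  "series": [
    {"hand": -1, "delta_pos": [-13, 43, 5], "angular": [4, -1, -3]},
    {"hand": -1, "delta_pos": [-26, 86, 20], "angular": [8, -1.5, -6]},
    {"hand": -1, "delta_pos": [-39, 129, 38], "angular": [12, -2, -9]},
    {"hand": -1, "delta_pos": [-52, 172, 55], "angular": [16, -3, -12]},
    {"hand": -1, "delta_pos": [-65, 215, 70], "angular": [20, -3.5, -15]},
    {"hand": -1, "delta_pos": [-78, 258, 80], "angular": [24, -4.3, -18]},
    {"hand": -1, "delta_pos": [-89.6, 298, 88], "angular": [24.7, -4.3, -19.4]},
    {"hand": -1, "delta_pos": [-89.6, 298, 88], "angular": [24.7, -4.3, -19.4]}
  ],
  "grip_force": 50
}}

```text
t: 0.85
tool_pos: [0.4311, 0.268, 0.1403]
tool_rot: [-0.156, 0.703, 0.677, -0.152]
wrist_force: [0.4, -0.5, -0.1]
width: 0.0854
```

Run:
```python
from h import *
s,p,Rm=st(); print(s['t'],p,s['q'],s['wrist_force'])
d=cam('wrist'); cv2.imwrite('pics/w1.png',d['color'])
import pickle; pickle.dump(d,open('w1.pkl','wb'))
A=[.4363,.2711]
print(rel(p,Rm,*pose([*A,.1],88,-25)),rel(p,Rm,*pose([*A,.018],88,-25)))
```

```text
0.85 [0.43112933 0.26800961 0.14033331] [0.43645652 0.63270227 0.26195258 1.59685915 0.1933232  0.43570978] [ 0.4152641  -0.47681592 -0.1376721 ]
(array([ 3.4, 21.8, 53.4]), array([-0.2,  0.1, -0.2])) (array([  3.6,  56.6, 127.6]), array([-0.2,  0.1, -0.2]))
```

View pics/w1.png

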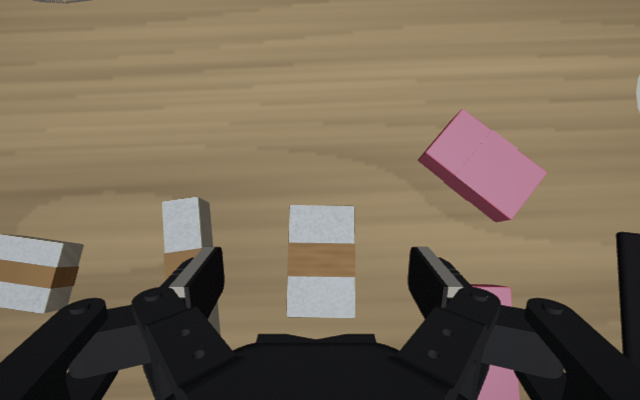

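Wrist view: carton top corners at about (290,206), (355,206), (355,317) and (287,317), centred between the open fingers. The slim carton on the left and the pink boxes on the right are clear of the fingers.

Run:
```python
from h import *
import pickle; d=pickle.load(open('w1.pkl','rb'))
p=np.array([world(d,*c,.026) for c in [(290,206),(355,206),(355,317),(287,317)]])*1000
print(p.round(1),p.mean(0)); [print(np.linalg.norm(p[i]-p[i-1]).round(1),np.degrees(np.arctan2(*(p[i]-p[i-1])[1::-1])).round(1)) for i in range(4)]
```

```text
[[387.3 245.8  26. ]
 [389.5 304.   26. ]
 [483.9 298.2  26. ]
 [481.7 241.1  26. ]] [435.58589462 272.27440677  26.        ]
94.6 177.1
58.2 87.8
94.5 -3.5
57.2 -92.2
```

{"method": "carry_out", "body": {
  "series": [
    {"hand": -1, "delta_pos": [2, 18, 45], "angular": [0, 0, 0]},
    {"hand": -1, "delta_pos": [4.5, 36, 80], "angular": [0, 0, 0]},
    {"hand": -1, "delta_pos": [4.5, 36.5, 90], "angular": [0, 0, 0]},
    {"hand": -1, "delta_pos": [4.5, 36.5, 90], "angular": [0, 0, 0]},
    {"hand": -1, "delta_pos": [4.5, 36.5, 90], "angular": [0, 0, 0]}
  ]
}}

```text
t: 1.4
tool_pos: [0.4239, 0.2768, 0.0482]
tool_rot: [-0.155, 0.702, 0.679, -0.149]
wrist_force: [-0.7, -0.2, 0.8]
width: 0.0855
```

Run:
```python
from h import *
s,p,Rm=st(); print(s['t'],p,s['q'],s['wrist_force'])
print(rel(p,Rm,*pose([.433,.272,.017],87.6,-25)))
```

```text
1.4 [0.42385993 0.27679138 0.04819376] [0.45492035 0.68123135 0.10877332 1.38648996 0.19903156 0.44857216] [-0.66328991 -0.23413804  0.82377493]
(array([-4.5, 21.5, 43.4]), array([0.1, 0.2, 0.5]))
```

{"method": "carry_out", "body": {
  "series": [
    {"hand": -1, "delta_pos": [-3, 10, 20], "angular": [0, 0, 0.5]},
    {"hand": -1, "delta_pos": [-4.5, 17, 34], "angular": [0, 0, 0.5]},
    {"hand": -1, "delta_pos": [-4.5, 19, 38], "angular": [0, 0, 0.5]},
    {"hand": -1, "delta_pos": [-4.5, 19, 38], "angular": [0, 0, 0.5]},
    {"hand": -1, "delta_pos": [-4.5, 19, 38], "angular": [0, 0, 0.5]},
    {"hand": -1, "delta_pos": [-4.5, 19, 38], "angular": [0, 0, 0.5]}
  ]
}}

```text
t: 2.0
tool_pos: [0.4252, 0.272, 0.0049]
tool_rot: [-0.154, 0.705, 0.676, -0.15]
wrist_force: [-0.4, -0.3, 0.4]
width: 0.0854
```

Run:
```python
from h import *
s,p,Rm=st(); print(s['t'],p,s['q'],s['wrist_force'])
print(rel(p,Rm,*pose([.433,.272,.017],87.6,-25)))
d=cam('scene'); cv2.imwrite('pics/s1.png',d['color'])
d=cam('wrist'); cv2.imwrite('pics/w2.png',d['color'])
```

```text
2.0 [0.42524809 0.27200558 0.00486076] [0.44688556 0.72015514 0.06064432 1.30107917 0.19618354 0.45026319] [-0.35386978 -0.34022877  0.42189305]
(array([0.3, 1.9, 4.7]), array([ 0.1,  0.2, -0.1]))
```

View pics/w2.png

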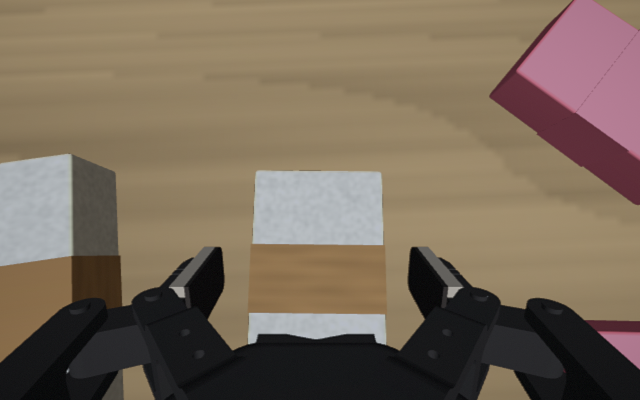

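The carton is centred between the fingers (columns 250–385), with its band (rows 245–313) level with the pads. I'll lower the last few mm and close.

{"method": "carry_out", "body": {
  "series": [
    {"hand": -1, "delta_pos": [0, 1.8, 4], "angular": [0, 0, 0]},
    {"hand": -1, "delta_pos": [0, 1.8, 4], "angular": [0, 0, 0]},
    {"hand": 1, "delta_pos": [0, 1.8, 4], "angular": [0, 0, 0]},
    {"hand": 1, "delta_pos": [0, 1.8, 4], "angular": [0, 0, 0]},
    {"hand": 1, "delta_pos": [0, 1.8, 4], "angular": [0, 0, 0]},
    {"hand": 1, "delta_pos": [0, 1.8, 4], "angular": [0, 0, 0]},
    {"hand": 1, "delta_pos": [0, 1.8, 4], "angular": [0, 0, 0]},
    {"hand": 1, "delta_pos": [0, 1.8, 4], "angular": [0, 0, 0]}
  ],
  "grip_force": 50
}}

```text
t: 2.9
tool_pos: [0.4248, 0.2717, -0.0003]
tool_rot: [-0.155, 0.705, 0.676, -0.151]
wrist_force: [0.9, -0.5, 5.0]
width: 0.0568
```

Run:
```python
from h import *
s,p,Rm=st(); print(s['t'],p,s['width'],s['wrist_force'])
# lift 150mm straight up
print(Rm.T@[0,0,150])
```

```text
2.9 [ 4.24807433e-01  2.71652974e-01 -3.31220095e-04] 0.056826753882354746 [ 0.87771418 -0.49148135  5.04411284]
[  -0.53984322  -63.22571335 -136.02285742]
```

{"method": "carry_out", "body": {
  "series": [
    {"hand": 1, "delta_pos": [0, -8, -17], "angular": [0, 0, 0]},
    {"hand": 1, "delta_pos": [0, -24, -50], "angular": [0, 0, 0]},
    {"hand": 1, "delta_pos": [0, -41, -88], "angular": [0, 0, 0]},
    {"hand": 1, "delta_pos": [0, -63, -136], "angular": [0, 0, 0]},
    {"hand": 1, "delta_pos": [0, -63, -136], "angular": [0, 0, 0]},
    {"hand": 1, "delta_pos": [0, -63, -136], "angular": [0, 0, 0]}
  ]
}}

```text
t: 3.5
tool_pos: [0.4255, 0.2725, 0.1501]
tool_rot: [-0.154, 0.705, 0.676, -0.15]
wrist_force: [-0.6, 0.3, -1.2]
width: 0.0568
```

Run:
```python
from h import *
s,p,Rm=st(); print(s['t'],p,s['width'],s['wrist_force'])
P0,R0=pose([.433,.272,.017],87.6,-25); p0=np.array([.4248,.2717,-.0003])
c=R0.T@(np.array([.436,.272,.013])-p0); print('c in tool',c*1000)
B=np.array([.4798,-.2653,0])
# target: carton centre at base, z .012+.050+, tilt 65, jaw angle a
for a in (61,):
  for z in (.21,.080,.064):
    Rt=pose([0,0,0],a,65)[1]; pt=B+[0,0,z]-Rt@c; print(a,z,pt,rel(p,Rm,pt,Rt))
d=cam('wrist'); cv2.imwrite('pics/w3.png',d['color'])
```

```text
3.5 [0.42552321 0.27248099 0.15009057] 0.056807704049216166 [-0.60388437  0.28126584 -1.21212555]
c in tool [  0.76874417   4.50953482 -16.77775694]
61 0.21 [ 0.49105975 -0.27242033  0.19882239] (array([-541.8,   60.1,  -79.9]), array([-88. , -10. ,  27.8]))
61 0.08 [ 0.49105975 -0.27242033  0.06882239] (array([-541.5,  114.7,   38.1]), array([-88. , -10. ,  27.8]))
61 0.064 [ 0.49105975 -0.27242033  0.05282239] (array([-541.4,  121.5,   52.7]), array([-88. , -10. ,  27.8]))
```

View pics/w3.png

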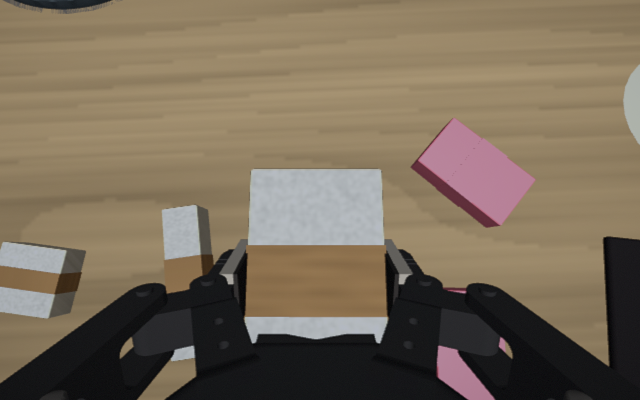

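The carton is held level with no slip: its band is still between the pads and its far edge is at row 170.

{"method": "carry_out", "body": {
  "series": [
    {"hand": 1, "delta_pos": [-30, 0, -20], "angular": [-5.3, -0.6, 1.7]},
    {"hand": 1, "delta_pos": [-67, 4, -40], "angular": [-10.6, -1.2, 3.3]},
    {"hand": 1, "delta_pos": [-105, 10, -60], "angular": [-15.8, -1.8, 5]},
    {"hand": 1, "delta_pos": [-143, 15, -75], "angular": [-21, -2.4, 6.7]},
    {"hand": 1, "delta_pos": [-181, 20, -80], "angular": [-26.4, -3, 8.3]},
    {"hand": 1, "delta_pos": [-219, 25, -80], "angular": [-32, -3.6, 10]},
    {"hand": 1, "delta_pos": [-257, 30, -80], "angular": [-37, -4.2, 11.7]},
    {"hand": 1, "delta_pos": [-290, 33, -80], "angular": [-42, -4.8, 13.3]}
  ]
}}

```text
t: 4.35
tool_pos: [0.4755, -0.0217, 0.2075]
tool_rot: [0.155, 0.779, 0.606, 0.055]
wrist_force: [0.8, -0.2, -0.8]
width: 0.0571
```

```bash
cat >> h.py <<'E'
C=np.array([.00077,.0045,-.0168])
def tgt(z,a=61,tau=65,B=(.4798,-.2653)):
    Rt=pose([0,0,0],a,tau)[1]; return np.array([*B,z])-Rt@C,Rt
E
python3 - <<'E'
from h import *
s,p,Rm=st(); print(s['t'],p,s['width'],s['q'],s['wrist_force'])
print(rel(p,Rm,*tgt(.15)))
E
```

```text
4.35 [ 0.4755006  -0.02174815  0.20749153] 0.05708009823248552 [ 0.08476231 -0.07203454 -0.46014427  0.91684531 -0.19749929  0.30709419] [ 0.83274744 -0.2240423  -0.83082935]
(array([-229.7,   48.2,  112.8]), array([-46. ,  -5. ,  14.6]))
```

{"method": "carry_out", "body": {
  "series": [
    {"hand": 1, "delta_pos": [-35, 7, 10], "angular": [-6.5, -0.7, 2.1]},
    {"hand": 1, "delta_pos": [-72, 14, 22], "angular": [-13, -1.4, 4.2]},
    {"hand": 1, "delta_pos": [-110, 21, 40], "angular": [-19.7, -2.1, 6.3]},
    {"hand": 1, "delta_pos": [-148, 28, 60], "angular": [-26.3, -2.8, 8.4]},
    {"hand": 1, "delta_pos": [-185, 36, 80], "angular": [-33, -3.6, 10.5]},
    {"hand": 1, "delta_pos": [-215, 44, 98], "angular": [-39.5, -4.3, 12.5]},
    {"hand": 1, "delta_pos": [-229.7, 48, 112], "angular": [-46, -5, 14.6]},
    {"hand": 1, "delta_pos": [-229.7, 48, 112], "angular": [-46, -5, 14.6]}
  ]
}}

```text
t: 5.15
tool_pos: [0.5278, -0.2872, 0.1731]
tool_rot: [0.417, 0.75, 0.451, 0.245]
wrist_force: [1.0, -0.1, -1.0]
width: 0.0574
```

Run:
```python
from h import *
s,p,Rm=st(); print(s['t'],p,s['width'],s['q'],s['wrist_force'])
print(rel(p,Rm,*tgt(.15)),rel(p,Rm,*tgt(.075)))
```

```text
5.15 [ 0.52780732 -0.28717479  0.17313586] 0.05744159044630733 [-4.98836708e-01 -6.47181129e-02 -1.13536531e+00 -5.09544543e-01
  1.03210440e-03 -1.04312940e-02] [ 1.03874718 -0.10335115 -0.9660392 ]
(array([ -4.1, -50. , -15. ]), array([-7.1, -0.5,  0.8])) (array([  -3.5, -113.5,   24.9]), array([-7.1, -0.5,  0.8]))
```

Joint 3 is at its limit when the tool points radially outward. I'll yaw the tool so the wrist sits at a larger radius, since the carton may face any way.

Run:
```python
from h import *
s,p,Rm=st()
for a in (81,100,110): print(a,rel(p,Rm,*tgt(.15,a)))
```

```text
81 (array([  0.5, -50.2, -15.4]), array([-7.2, 17.1, -8.8]))
100 (array([  4.5, -51.2, -17.1]), array([ -7. ,  33.8, -17.9]))
110 (array([  6.3, -52. , -18.3]), array([ -6.9,  42.6, -22.7]))
```

{"method": "carry_out", "body": {
  "series": [
    {"hand": 1, "delta_pos": [0, -2, -1], "angular": [0, 7, -4]},
    {"hand": 1, "delta_pos": [1, -5, -2], "angular": [0, 14, -7.5]},
    {"hand": 1, "delta_pos": [2, -15, -5], "angular": [-1, 21, -11]},
    {"hand": 1, "delta_pos": [3, -25, -10], "angular": [-2, 28, -15]},
    {"hand": 1, "delta_pos": [4.5, -35, -14], "angular": [-4, 34, -18]},
    {"hand": 1, "delta_pos": [4.5, -51, -17], "angular": [-7, 34, -18]},
    {"hand": 1, "delta_pos": [4.5, -51, -17], "angular": [-7, 34, -18]},
    {"hand": 1, "delta_pos": [4.5, -51, -17], "angular": [-7, 34, -18]}
  ]
}}

```text
t: 5.95
tool_pos: [0.4929, -0.2619, 0.138]
tool_rot: [0.342, 0.543, 0.647, 0.412]
wrist_force: [0.9, -0.6, -1.7]
width: 0.0575
```

Run:
```python
from h import *
s,p,Rm=st(); print(s['t'],p,s['width'],s['q'],s['wrist_force'])
print(rel(p,Rm,*tgt(.15,100)),rel(p,Rm,*tgt(.075,100)))
```

```text
5.95 [ 0.49292781 -0.26193077  0.13795489] 0.05753450773111448 [-0.9752914   0.17488582 -1.0289772  -0.33962844  0.97461135 -0.76473565] [ 0.88626369 -0.57590476 -1.6538426 ]
(array([-1.8,  0.7, -0.6]), array([-0.3, -0.3, -0.1])) (array([ -2.2, -67.1,  31.5]), array([-0.3, -0.3, -0.1]))
```

Run:
```python
from h import *
d=cam('scene'); t=cam('top')
cv2.imwrite('pics/s2.png',d['color'])
im=np.hstack([cv2.resize(t['color'][150:270,380:520],None,fx=3,fy=3)])
cv2.imwrite('pics/t2.png',im)
import pickle; pickle.dump((d,t),open('st2.pkl','wb'))
```

```text
(no output)
```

View pics/s2.png

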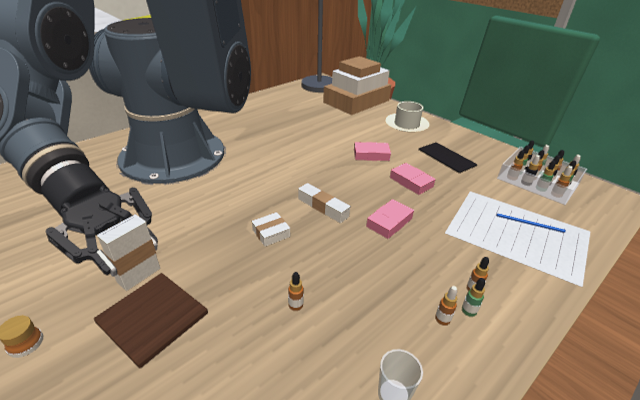

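The scene view shows the carton upright in the gripper at about (128,250), over the near part of the base. I'll check its tilt and position from the depth map.

```bash
cat >> h.py <<'E'
def cloud(d):
    v,u=np.mgrid[0:400,0:640]; K=np.array(d['camera_matrix']);t=np.array(d['tvec']).ravel()
    P=np.stack([(u-K[0,2])/K[0,0],(v-K[1,2])/K[1,1],np.ones_like(u)],-1)*d['z_map'][...,None]
    return (P-t)@d['R']
def face(d,poly):
    m=np.zeros((400,640),np.uint8); cv2.fillPoly(m,[np.array(poly,np.int32)],1)
    w=cloud(d)[m>0]; c=np.median(w,0); w=w[np.linalg.norm(w-c,axis=1)<.07]
    for _ in range(4):
        c=w.mean(0); n=np.linalg.svd(w-c,full_matrices=False)[2][2]; e=abs((w-c)@n); w=w[e<max(.002,2*np.median(e))]
    return c,n,len(w)
E
python3 - <<'E'
from h import *
import pickle; d,t=pickle.load(open('st2.pkl','rb'))
c,n,k=face(d,[(108,240),(150,228),(154,274),(120,280)]); print(c,n,k,'tilt',np.degrees(np.arcsin(n[2])),np.degrees(np.arctan2(n[1],n[0])))
cv2.imwrite('pics/s2c.png',cv2.resize(d['color'][200:300,60:200],None,fx=5,fy=5,interpolation=cv2.INTER_CUBIC))
E
```

```text
[ 0.49272901 -0.26448218  0.15579976] [ 0.98298459  0.18365671 -0.0033915 ] 1690 tilt -0.19431925240321596 10.582887071316334
```

View pics/s2c.png

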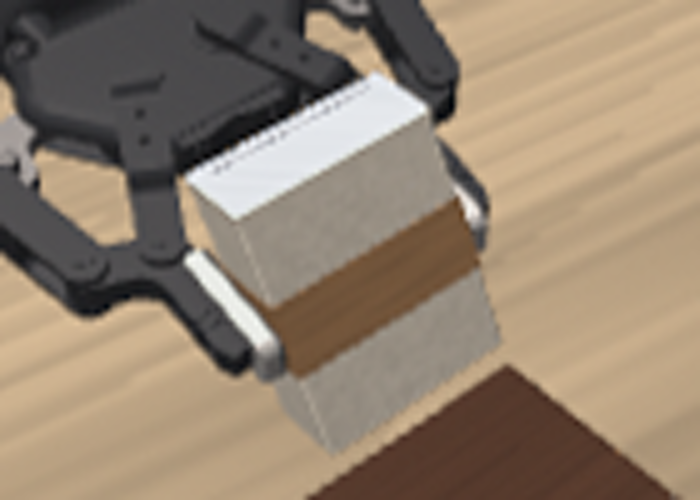

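Carton tilt is 0.2° and its middle is over the base centre. Descending.

{"method": "carry_out", "body": {
  "series": [
    {"hand": 1, "delta_pos": [-2, -25, 12], "angular": [0, 0, 0]},
    {"hand": 1, "delta_pos": [-2, -50, 24], "angular": [0, 0, 0]},
    {"hand": 1, "delta_pos": [-2, -66, 31], "angular": [0, 0, 0]},
    {"hand": 1, "delta_pos": [-2, -66, 31], "angular": [0, 0, 0]},
    {"hand": 1, "delta_pos": [-2, -66, 31], "angular": [0, 0, 0]}
  ]
}}

```text
t: 6.55
tool_pos: [0.4945, -0.2644, 0.0672]
tool_rot: [0.343, 0.541, 0.648, 0.412]
wrist_force: [-0.2, 0.0, -0.8]
width: 0.0571
```

Run:
```python
from h import *
s,p,Rm=st(); print(s['t'],p,s['q'],s['wrist_force'])
for z in (.066,.061): print(rel(p,Rm,*tgt(z,100)))
d=cam('scene'); w=cloud(d).reshape(-1,3)
m=(abs(w[:,0]-.485)<.012)&(abs(w[:,1]+.265)<.03)&(w[:,2]>.09); print(np.percentile(w[m,2],[50,80,90,97]),m.sum())
```

```text
6.55 [ 0.49446619 -0.26439582  0.06722042] [-0.97636407  0.39354302 -1.08110153 -0.61197227  0.97700272 -0.76781657] [-0.19246677  0.04740426 -0.77893626]
(array([  0.9, -11.8,   4.1]), array([-0.2, -0.3,  0.1]))
(array([  0.9, -16.3,   6.2]), array([-0.2, -0.3,  0.1]))
[0.12158569 0.12755302 0.12803625 0.12850644] 1009
```

{"method": "carry_out", "body": {
  "series": [
    {"hand": 1, "delta_pos": [0, -7, 3], "angular": [0, 0, 0]},
    {"hand": 1, "delta_pos": [0, -12.5, 5.8], "angular": [0, 0, 0]},
    {"hand": 1, "delta_pos": [0, -12.5, 5.8], "angular": [0, 0, 0]},
    {"hand": 1, "delta_pos": [0, -12.5, 5.8], "angular": [0, 0, 0]}
  ]
}}

```text
t: 7.0
tool_pos: [0.4938, -0.2644, 0.0526]
tool_rot: [0.343, 0.541, 0.648, 0.412]
wrist_force: [0.4, 0.2, -1.7]
width: 0.0573
```

{"method": "carry_out", "body": {
  "series": [
    {"hand": 1, "delta_pos": [0, -1.8, 0.8], "angular": [0, 0, 0]},
    {"hand": 1, "delta_pos": [0, -1.8, 0.8], "angular": [0, 0, 0]},
    {"hand": 1, "delta_pos": [0, -1.8, 0.8], "angular": [0, 0, 0]}
  ]
}}

```text
t: 7.3
tool_pos: [0.4939, -0.2646, 0.0509]
tool_rot: [0.343, 0.541, 0.648, 0.412]
wrist_force: [0.5, 0.3, -0.5]
width: 0.0575
```

Run:
```python
from h import *
s,p,Rm=st(); print(s['t'],p,s['q'],s['wrist_force'])
d=cam('scene'); w=cloud(d).reshape(-1,3)
m=(abs(w[:,0]-.485)<.012)&(abs(w[:,1]+.265)<.03)&(w[:,2]>.09); print(np.percentile(w[m,2],[50,80,90,97]),m.sum())
```

```text
7.3 [ 0.49389235 -0.26457546  0.05091431] [-0.97767965  0.44707466 -1.08974509 -0.67380873  0.97743333 -0.76830779] [ 0.50041636  0.28978286 -0.49232884]
[0.11017977 0.11142665 0.11187224 0.11239838] 734
```

{"method": "carry_out", "body": {
  "series": [
    {"hand": 1, "delta_pos": [0, -0.9, 0.4], "angular": [0, 0, 0]},
    {"hand": 1, "delta_pos": [0, -0.9, 0.4], "angular": [0, 0, 0]},
    {"hand": 1, "delta_pos": [0, -0.9, 0.4], "angular": [0, 0, 0]}
  ]
}}

```text
t: 7.65
tool_pos: [0.4941, -0.2645, 0.0508]
tool_rot: [0.344, 0.54, 0.648, 0.413]
wrist_force: [-5.1, 0.9, 12.5]
width: 0.0573
```

{"method": "carry_out", "body": {
  "series": [
    {"hand": 1, "delta_pos": [0, -0.9, 0.4], "angular": [0, 0, 0]},
    {"hand": 1, "delta_pos": [0, -0.9, 0.4], "angular": [0, 0, 0]},
    {"hand": 1, "delta_pos": [0, -0.9, 0.4], "angular": [0, 0, 0]}
  ]
}}

```text
t: 7.95
tool_pos: [0.4943, -0.2645, 0.0508]
tool_rot: [0.344, 0.54, 0.648, 0.413]
wrist_force: [-14.9, 3.4, 25.9]
width: 0.0569
```

Contact made. I'll back off the surplus press before opening.

{"method": "carry_out", "body": {
  "series": [
    {"hand": 1, "delta_pos": [0, 1.6, -0.7], "angular": [0, 0, 0]},
    {"hand": 1, "delta_pos": [0, 1.6, -0.7], "angular": [0, 0, 0]},
    {"hand": 1, "delta_pos": [0, 1.6, -0.7], "angular": [0, 0, 0]}
  ]
}}

```text
t: 8.25
tool_pos: [0.4939, -0.2646, 0.0509]
tool_rot: [0.343, 0.541, 0.648, 0.412]
wrist_force: [-4.1, -0.2, 6.6]
width: 0.0575
```

Run:
```python
from h import *
s,p,Rm=st(); print(s['t'],p,s['wrist_force'],Rm[:,2])
d=cam('scene'); w=cloud(d)
c,n,k=face(d,[(100,268),(148,250),(150,285),(118,300)]); print(c,n,k,'tilt',np.degrees(np.arcsin(n[2])))
cv2.imwrite('pics/s3.png',cv2.resize(d['color'][210:360,60:240],None,fx=4,fy=4))
```

```text
8.25 [ 0.49393235 -0.26455493  0.05085467] [-4.09626322 -0.19712132  6.5691856 ] [ 0.89081008  0.16208152 -0.42448437]
[ 0.46469658 -0.27377982  0.1039601 ] [ 0.25648775  0.06218737 -0.96454485] 840 tilt -74.69727096436294
```

View pics/s3.png

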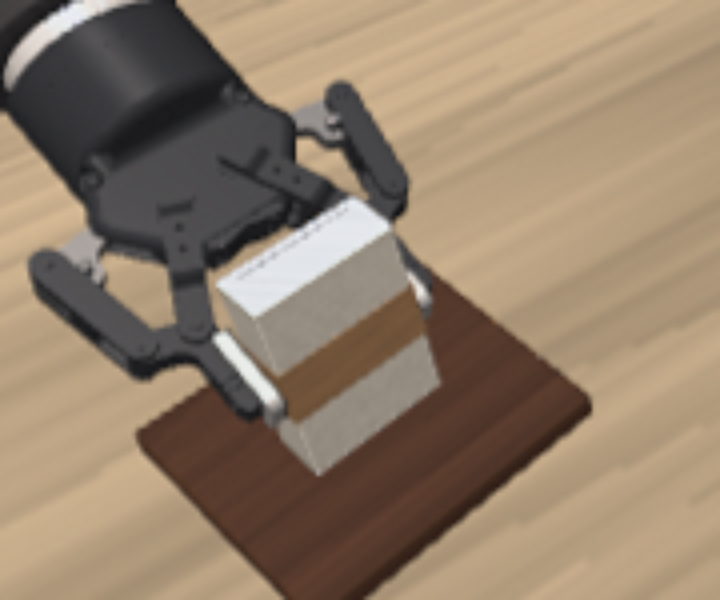

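The carton stands flat on the base, near its centre; its lower face edge runs (139,327)–(168,306) in the full scene image. Now release and withdraw straight back along the fingers.

{"method": "carry_out", "body": {
  "series": [
    {"hand": 0.2, "delta_pos": [0, 0, 0], "angular": [0, 0, 0]},
    {"hand": -0.3, "delta_pos": [0, 0, 0], "angular": [0, 0, 0]},
    {"hand": -1, "delta_pos": [0, 0, 0], "angular": [0, 0, 0]},
    {"hand": -1, "delta_pos": [0, 0, 0], "angular": [0, 0, 0]},
    {"hand": -1, "delta_pos": [0, 0, 0], "angular": [0, 0, 0]},
    {"hand": -1, "delta_pos": [0, 0, 0], "angular": [0, 0, 0]}
  ]
}}

```text
t: 8.9
tool_pos: [0.4938, -0.2644, 0.0505]
tool_rot: [0.343, 0.541, 0.648, 0.412]
wrist_force: [-0.1, -0.0, 0.2]
width: 0.0853
```

Run:
```python
from h import *
s,p,Rm=st(); print(s['t'],p,s['width'],s['wrist_force'],s['q'])
d=cam('scene')
c,n,k=face(d,[(122,284),(158,262),(165,303),(140,322)]); print(c,n,k,'tilt',np.degrees(np.arcsin(n[2])))
```

```text
8.9 [ 0.49383621 -0.26441408  0.05048389] 0.08527367789155715 [-0.09008639 -0.01493966  0.18707378] [-0.97755728  0.44812756 -1.08999848 -0.67469639  0.97733725 -0.76823649]
[ 0.49312582 -0.26818446  0.07180901] [0.98006728 0.19853971 0.00707847] 1176 tilt 0.40557005799739343
```

{"method": "carry_out", "body": {
  "series": [
    {"hand": -1, "delta_pos": [0, 5, -4], "angular": [0, 0, 0]},
    {"hand": -1, "delta_pos": [0, 15, -10], "angular": [0, 0, 0]},
    {"hand": -1, "delta_pos": [0, 30, -18], "angular": [0, 0, 0]},
    {"hand": -1, "delta_pos": [0, 55, -30], "angular": [0, 0, 0]},
    {"hand": -1, "delta_pos": [0, 80, -42], "angular": [0, 0, 0]},
    {"hand": -1, "delta_pos": [0, 100, -52], "angular": [0, 0, 0]},
    {"hand": -1, "delta_pos": [0, 100, -52], "angular": [0, 0, 0]},
    {"hand": -1, "delta_pos": [0, 100, -52], "angular": [0, 0, 0]}
  ]
}}

```text
t: 9.75
tool_pos: [0.4894, -0.2656, 0.1639]
tool_rot: [0.344, 0.541, 0.648, 0.412]
wrist_force: [-0.8, 0.9, -0.3]
width: 0.0855
```

Run:
```python
from h import *
s,p,Rm=st(); print(s['t'],p,s['width'],s['wrist_force'],s['q'])
d=cam('scene')
c,n,k=face(d,[(122,284),(158,262),(165,303),(140,322)]); print(c,n,k,'tilt',np.degrees(np.arcsin(n[2])))
w=cloud(d).reshape(-1,3); m=(abs(w[:,0]-.48)<.03)&(abs(w[:,1]+.267)<.05)&(abs(w[:,2]-.110)<.004); print(w[m].mean(0),m.sum())
cv2.imwrite('pics/s4.png',d['color'])
```

```text
9.75 [ 0.48936583 -0.2655537   0.16391238] 0.08553930817073624 [-0.77907362  0.86383249 -0.30776326] [-0.98898053  0.11027324 -0.99521523 -0.23093405  0.98462784 -0.78381886]
[ 0.49272937 -0.26510936  0.07289626] [0.9828521  0.18428453 0.00640016] 1347 tilt 0.36670452807895304
[ 0.48259682 -0.26853687  0.1105901 ] 593
```

View pics/s4.png

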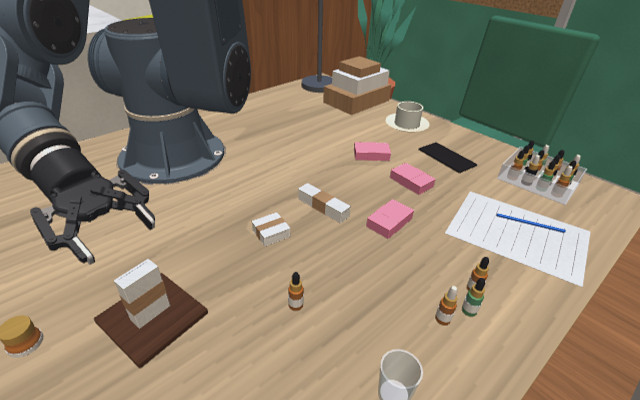

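The carton stands free at (143,293), the gripper is clear above it, and the square (271,228) and slim (324,202) cartons are where they were. Handing in.

```bash
python3 -c "
from bench import robot
print(robot.job_done())"
```

```text
the job is handed in; nothing more can be done
None
```

The oblong carton now stands on a short edge in the middle of the dark base, and I handed the job in after about 10 s of robot time. I gripped it across its 58 mm width with the tool tilted, turned it upright and set it down. I then backed off the press (which had reached about 26 N vertical), opened the gripper and lifted clear.

**Last checks:**
- **Tilt:** about 0.4° by depth.
- **Position:** middle about (0.481, -0.268), against the base centre at (0.480, -0.265).
- **Height:** top face at about 0.1105 m; 0.110 m was expected.
- **Gripper:** clear of everything, with wrist force near zero.
- **Other two cartons:** they look unmoved in the scene view; I did not measure them again.

**What went wrong on the way:** joint 3 hit its range limit with the tool pointing straight out. I turned the carton about 39° on its vertical axis before lowering it. One face measurement, taken just before release, landed on the top face by mistake and I repeated it after opening the gripper.

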